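Draw the wick pin of a candle mould and hold it

ROBOT

A 6-joint arm with a two-finger parallel gripper is mounted at the origin on the work surface. World frame = base frame: x ahead of the robot, y to its left, z up, the work surface at z = 0. Lengths are in mm, angles in rad, forces in N, time in s.
With the tool pointing down it reaches from about 350 to 775 mm from the base axis. Payload 7.3 kg.
Tool frame: the origin (TCP) lies between the finger pads; the fingertips stand 14 mm ahead of it and the grasp point (between the pads) lies 5 mm behind it; y points along the fingers, z is the direction in which the jaws open and shut, and the axes are right-handed (so a half turn about y gives the same grasp; the last joint's range is limited). The gripper opens to 92 mm and grips with 3 to 60 N. Pads are 19 mm wide; open, the fingers measure 130 mm over their backs; the gripper's body (75 mm by 190 mm) begins 47 mm behind the grasp point.
Start: joints at [-1.272, 0.342, 1.524, -0, 1.275, -0.146], TCP at [225.919, -473.924, 240.741] pointing down, gripper open.
Joint ranges: [-2.53, 2.53], [-0.77, 2.02], [0.04, 2.7], [-1, 4.14], [0.28, 2.66], [-3.11, 3.11]. Speed limits (rad/s): [2.57, 2.57, 3.14, 3.14, 3.14, 3.14].

INTERFACE

Orientations are given as [roll, pitch, yaw] about the fixed x, y, z axes, in that order (R = Rz(yaw) Ry(pitch) Rx(roll)).
In Python, from plant import bot, vision, order gives the robot as it stands.
- The arm moves only by the tool apply_moves, never from a script. Its argument "rows" is a list of rows, each a list of 3 entries, a list of its own where there are three numbers: the shift along the tool's x, y, z in cm, then the turn about the tool's y in rad, then the finger opening in cm, from 0 to 9.18. A call has 1 to 5 rows; each row is the pose to reach, as a shift and turn from the pose measured when the call began, along the tool's axes at that moment; what a row does not reach only later rows make up. A row lasts 1/8 s, in which the tool goes at most 62.5 mm and 10.7 degrees, less where a joint would pass 70% of its speed; a pose out of reach is approached as far as the arm can. A call with a gripper value outside its range is refused whole. The fingers move at their own pace and stop on an object; the grip force is fixed at half the most. Time passes only in rows, so rows that repeat a pose let the fingers close. It gives the time, the measured TCP pose, the force and the opening at its end, in the units of the state.
- bot.get_obs(): the state, without advancing time (a new reading comes with each control period).
- vision.capture(name): name is "scene" or "top" or "wrist"; returns the picture (480x640x3 uint8, red, green, blue); there is no depth.
- vision.camera_info(name): a dict with "mtx" (3x3 intrinsics, pixels), "distortion" ([k1, k2, p1, p2, k3] as OpenCV has them; the pictures are not rectified), "rvec" (rotation vector, rad) and "tvec" (3), from world to camera coordinates, as OpenCV has them. Camera axes: x right, y down, z forward; pixel columns grow to the right and rows downward; lengths in mm; the calibration is good to about 2 mm. A picture is of the moment at which its call begins: read the wrist's pose just before it. camera_info takes no time and is no camera call; for the wrist camera it gives the pose at the moment of the call.
- order.close_job(): hands the job in, once; it reports no verdict.
The state is a dict: "time": time; "joint_positions": joint angles; "dq": joint speeds; "tau": joint torques, N m; "tool_pos": TCP position; "tcp_rot": TCP orientation; "contact_force": force on the tool from outside, world axes, zero at the start; "moment": the same for the moment, N m; "grip_width": finger opening in mm.
Only numpy, scipy, OpenCV 4.12 (cv2) and the standard library are available. Lean on these libraries where they do the work, as an engineer would, in place of code of your own. Each camera call takes 0.05 s, during which the arm holds its last target.

TASK

Slide the grey splash guard up out of the slotted holder on the candle mould and stand it on edge in the empty wooden stand, letting go of it there. Then take the wick pin by its T-bar and draw it gently straight up, without forcing it sideways in its bore, until the groove turned in its shaft stands about 10 mm above the top of the mould, the foot of the pin still in the bore. Finish while holding the pin still at that height, and leave everything else on the table where it stands.

Things in the scene. Friction and masses are not known exactly. Their poses are not given: they have to be found in the camera images.
- mould: Aluminium block mould, fixed to the table: block 80 (x) x 150 (y) mm, on a base plate 150 x 180 x 10 mm; its flat top is 90 mm above the table. Origin on the table under the axis of the bore; z up. A round bore 17.5 mm wide and 80 mm deep opens in the middle of the top. The slotted holder is two upright steel channels on the top, their slots 7 mm wide, 45 mm tall (up to 135 mm above the table), facing each other along y; the slots' middle plane lies at x = -22 mm.
- bore_mouth (a point): Centre of the bore's mouth, in the plane of the mould's top, 90 mm above the table. Axes as the mould's.
- guard_center (a point): Centre of the splash guard, a flat upright grey plastic sheet 5 mm thick (x), 120 mm wide (y) and 100 mm tall (z), about 80 g. It starts in the slotted holder with its lower edge on the mould's top (centre 140 mm, upper edge 190 mm above the table), 12 mm from the side of the pin's T-bar, so it must come out before fingers fit around the bar. It is free of the holder once raised 45 mm.
- guard: The same splash guard; origin at the middle of its lower edge.
- pin_bar (a point): Centre of the T-bar at the head of the steel wick pin: a bar 14 mm thick (x), 90 mm long (y), 26 mm tall (z). While the pin is seated it lies 124 mm above the table, 34 mm above the mould's top. The pin weighs about 0.3 kg, is loose in the bore (16 mm shaft in a 17.5 mm bore, no spring or catch) and drops back when let go. Its collar, 26 mm wide and 6 mm thick, rests on the mould's top.
- pin_groove (a point): Middle of the 6 mm wide groove in the pin's shaft, 70 mm below the centre of the T-bar. At the start it is hidden in the bore, 36 mm below the mould's top. It is to end about 10 mm above the top, which is a lift of 46 mm.
- pin_foot (a point): Foot of the pin's shaft, 108 mm below the centre of the T-bar and 74 mm below the collar's underside.
- pin: The same wick pin; origin at its foot, z along the shaft.
- stand: The empty wooden stand, fixed: base 85 (x) x 160 (y) x 12 mm, origin under its middle. On it a trough along y, 16 mm wide (x), 132 mm long and 45 mm deep between wooden walls 8 mm thick; trough floor 12 mm, wall tops 57 mm above the table. A guard standing in it has its centre 62 mm above the table.
- stand_in (a point): Middle of the trough's floor in the empty stand, 12 mm above the table. Axes as the stand's.
- stand_full: A second, identical stand that already holds another guard (fixed in it): leave it.
- candle_tall: Bystander: white candle, 50 mm wide, 120 mm tall; origin under its middle.
- candle_short: Bystander: white candle, 64 mm wide, 65 mm tall; origin under its middle.
- tumbler: Bystander: clear plastic cup, 64 mm wide, 85 mm tall; origin under its middle.
- scraper: Bystander: scraper lying on the table; origin under its middle.
- lid_disc: Bystander: brass disc, 72 mm wide, 12 mm thick; origin under its middle.
Mind the look-alikes: they are no part of the job. Of the things that look like the guard, the larger one is meant. Of the things that look like the pin, the smaller one is meant.

How it is judged:
By the outcome, as a careful person would: the job done as asked, in the order asked, and still so for the second after the job is handed in, while the arm keeps its last pose, push and grip.
It also fails if it takes over 56 s, if anything falls off the work surface, if the arm or the gripper's body presses on something with over 40 N, if the wrist force passes 120 N, or if a joint passes its speed limit or range.

## Working session

There is one attempt and no reset: what is moved stays moved. The work goes in short steps, Python scripts to look and compute and a tool call to move; the robot and the scene stay as the last step left them, time stands still between calls to the robot, and variables do not carry over. Pictures are saved under pics/ and viewed, and the job is handed in when it is done.

Besides the shell and the picture viewer there is one more tool, called as name(argument=value, ...), one argument or row to a line, values as JSON. apply_moves: Moves the arm, as the interface text tells. Its arguments: {"type":"object","properties":{"rows":{"type":"array","items":{"type":"array"}}},"required":["rows"]}

```bash
ls; mkdir -p pics
python3 - <<'E'
from plant import bot,vision,order
import cv2
o=bot.get_obs();print(o)
for n in ["scene","top"]:
    im=vision.capture(n);cv2.imwrite(f"pics/{n}0.png",im[:,:,::-1])
    print(n,vision.camera_info(n))
E
```

```text
pics
{'time': 0.0, 'joint_positions': array([-1.27199795e+00,  3.42739756e-01,  1.52500551e+00,  8.14925197e-06,
        1.27539212e+00, -1.45988293e-01]), 'dq': array([ 0.001293  , -0.00055578, -0.00204685, -0.00044186, -0.00124352,
        0.00069517]), 'tau': array([-7.15561164e-04, -4.31248212e+01, -2.44218725e+01,  7.15258392e-02,
        5.58367185e-02, -1.27423018e-04]), 'tool_pos': array([ 225.80453011, -473.54009635,  240.04012111]), 'tcp_rot': array([-1.57232349e+00,  2.32421843e-04, -2.69680854e+00]), 'contact_force': array([-0.53939487, -0.53023439,  0.26003953]), 'moment': array([ 0.02365904, -0.07795933,  0.01884011]), 'grip_width': 91.75584863297686}
scene {'mtx': array([[479.3378802 ,   0.        , 317.78765902],
       [  0.        , 479.3378802 , 235.2921927 ],
       [  0.        ,   0.        ,   1.        ]]), 'distortion': array([-0.09246259,  0.        ,  0.        ,  0.        ,  0.        ]), 'rvec': array([ 1.31769408,  2.09506457, -1.03241621]), 'tvec': array([ 204.76152941, -198.72920281, 1409.94870304])}
top {'mtx': array([[458.68471783,   0.        , 325.18639886],
       [  0.        , 458.68471783, 238.61057165],
       [  0.        ,   0.        ,   1.        ]]), 'distortion': array([0.03468681, 0.        , 0.        , 0.        , 0.        ]), 'rvec': array([ 2.10733466, -2.15769304,  0.20657621]), 'tvec': array([ 12.48201484, 532.15315348, 995.53192346])}
```

View pics/scene0.png

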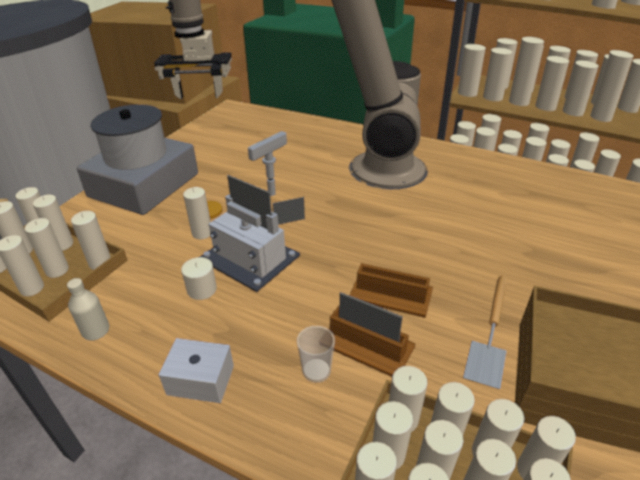

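View pics/top0.png

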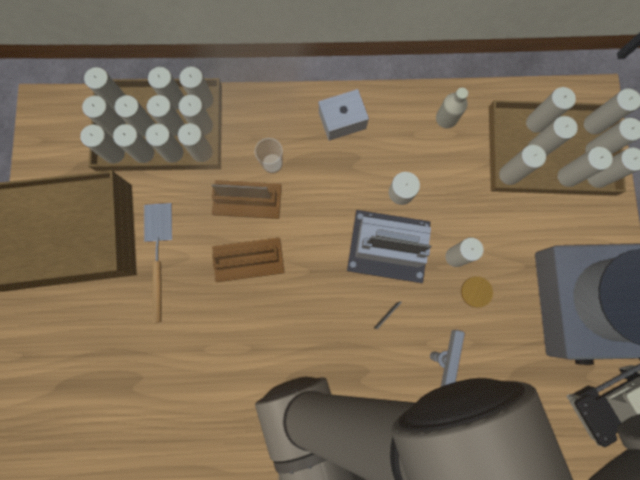

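The mould is at top (390,247) and scene (248,245). The guard candidates are the sheet in the holder (scene 250,200; top 397,243), a small plate standing on the table (scene 290,210; top 387,315), and the sheet in the full stand. The pin candidates are the T-bar in the mould and a large T-bar standing at scene (268,150) / top (452,355). The empty stand is at top (248,259). I'll enlarge these.

```bash
cat > h.py <<'E'
from plant import bot,vision,order
import cv2,numpy as np
def ray(n,uv,ci=None):
    c=ci or vision.camera_info(n)
    p=cv2.undistortPoints(np.array([[uv]],float),c["mtx"],c["distortion"])[0,0]
    R=cv2.Rodrigues(c["rvec"])[0]
    return -R.T@c["tvec"].ravel(), R.T@np.array([p[0],p[1],1])
def onz(n,uv,z,ci=None):
    o,d=ray(n,uv,ci); return o+d*(z-o[2])/d[2]
def proj(n,P,ci=None):
    c=ci or vision.camera_info(n)
    return cv2.projectPoints(np.array(P,float).reshape(-1,3),c["rvec"],c["tvec"],c["mtx"],c["distortion"])[0][:,0]
E
python3 - <<'E'
import cv2
t=cv2.imread("pics/top0.png");s=cv2.imread("pics/scene0.png")
cv2.imwrite("pics/c1.png",cv2.resize(t[190:340,330:500],None,fx=4.6,fy=4,interpolation=2)[:600,:800])
cv2.imwrite("pics/c2.png",cv2.resize(s[120:300,180:330],None,fx=4,fy=3.3333,interpolation=2) if 0 else cv2.resize(s[130:290,190:340],None,fx=3.7,fy=3.7,interpolation=2))
cv2.imwrite("pics/c3.png",cv2.resize(t[170:290,200:300],None,fx=5,fy=5,interpolation=2))
E
```

```text
(no output)
```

View pics/c1.png

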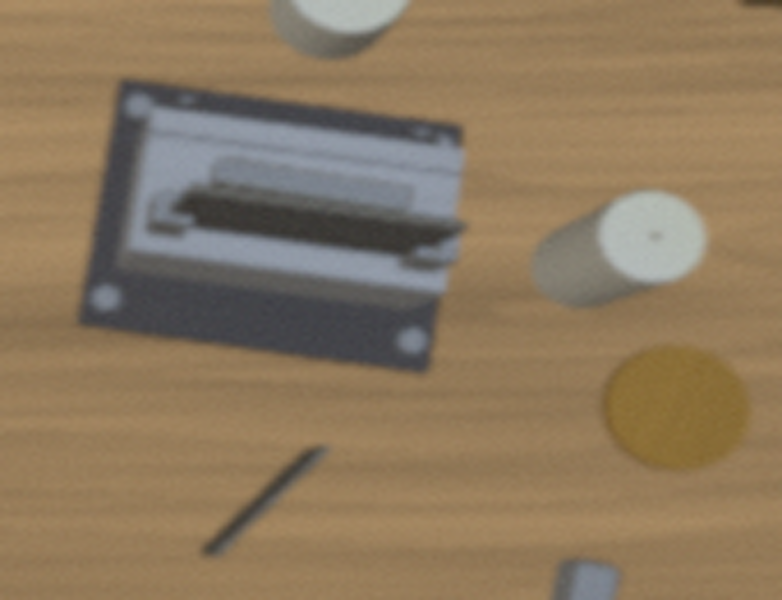

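View pics/c2.png

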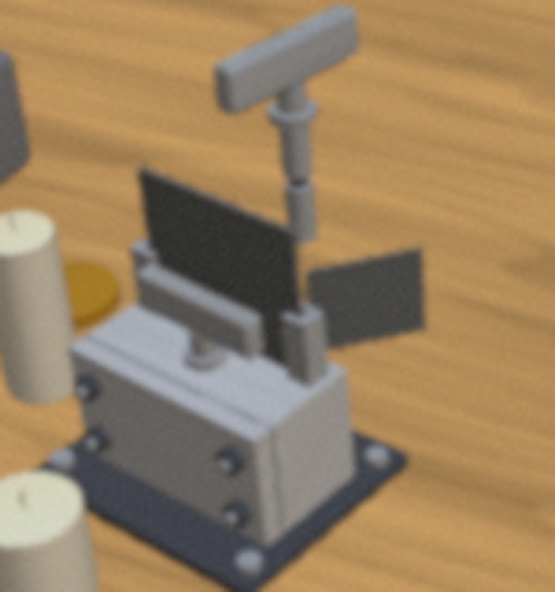

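View pics/c3.png

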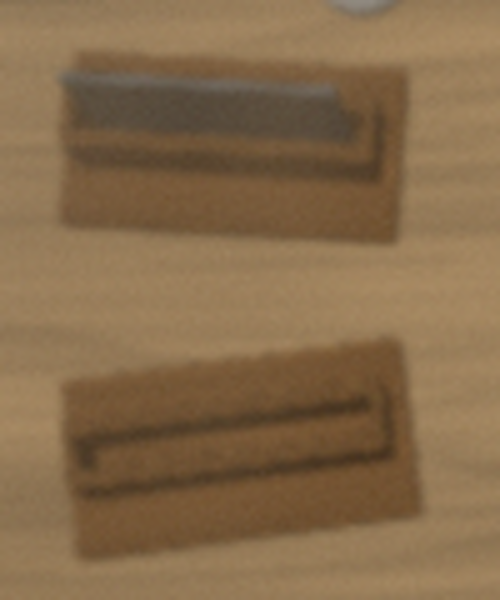

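Run:
```python
from h import *
from scipy.optimize import least_squares
def fit(px,loc,x0):
    px=np.array(px,float);loc=np.array(loc,float)
    def f(p):
        c,s=np.cos(p[2]),np.sin(p[2])
        W=np.c_[p[0]+c*loc[:,0]-s*loc[:,1],p[1]+s*loc[:,0]+c*loc[:,1],loc[:,2]]
        return (proj("top",W)-px).ravel()
    r=least_squares(f,x0,x_scale=[100,100,.1]);return r.x,r.fun.round(1)
c1=np.array([(122,80),(463,125),(428,372),(80,323)])/[4.6,4]+[330,190]
print([onz("top",p,10).round(1) for p in c1])
cs=[(75,90,10),(75,-90,10),(-75,-90,10),(-75,90,10)]
print(fit(c1,cs,[550,-60,-.1]))
c3=np.array([(62,383),(402,338),(422,515),(78,560)])/5+[200,170]
print([onz("top",p,12).round(1) for p in c3])
cs=[(42.5,80,12),(42.5,-80,12),(-42.5,-80,12),(-42.5,80,12)]
print(fit(c3,cs,[550,200,.1]))
# wall tops: outer? trough dark inner corners
```

```text
[array([607. , -77.2,  10. ]), array([ 575.5, -252.4,   10. ]), array([ 429.5, -225. ,   10. ]), array([462. , -50.5,  10. ])]
(array([ 5.18549670e+02, -1.51282069e+02, -1.81986717e-01]), array([-0.4, -0.7,  0.4, -0.2,  0.5,  0.4, -0.6,  0.4]))
[array([525.9, 263.3,  12. ]), array([543.7, 104.7,  12. ]), array([459.9,  96. ,  12. ]), array([443. , 254.3,  12. ])]
(array([4.93143232e+02, 1.79586093e+02, 1.08403238e-01]), array([-0.2, -0.4,  0. , -0.2,  0.2,  0.2, -0.1,  0.3]))
```

Run:
```python
from h import *
def tri(a,b):
    o1,d1=ray("top",a);o2,d2=ray("scene",b)
    A=np.c_[d1,-d2];t=np.linalg.lstsq(A,o2-o1,rcond=None)[0]
    p,q=o1+d1*t[0],o2+d2*t[1];return ((p+q)/2).round(1),np.linalg.norm(p-q).round(1)
# T bar ends top image: (458,331),(449,384); scene: (190+348/3.7,130+20/3.7),(190+225/3.7,130+85/3.7)
print(tri((458,333),(190+225/3.7,130+85/3.7)),tri((449,380),(190+345/3.7,130+20/3.7)))
print(onz("scene",(271,194),0))
im=cv2.imread("pics/top0.png");sm=cv2.imread("pics/scene0.png")
def W(pose,L):
    L=np.array(L,float);c,s=np.cos(pose[2]),np.sin(pose[2])
    return np.c_[pose[0]+c*L[:,0]-s*L[:,1],pose[1]+s*L[:,0]+c*L[:,1],L[:,2]]
M=[518.5,-151.3,-.182];S=[493.1,179.6,.108]
def box(x,y,z0,z1,cx=0,cy=0):return [(cx+a*x,cy+b*y,z) for z in(z0,z1) for a,b in((1,1),(1,-1),(-1,-1),(-1,1))]
for n,I in(("top",im),("scene",sm)):
    I=cv2.resize(I,None,fx=4,fy=4,interpolation=2)
    for P,B,col in((M,box(75,90,0,10),(0,255,0)),(M,box(40,75,10,90),(0,255,255)),(M,box(2.5,60,90,190,-22),(0,0,255)),(M,box(7,45,111,137),(255,0,0)),(S,box(42.5,80,0,12),(0,255,0)),(S,box(8,66,12,57),(0,0,255))):
        p=(proj(n,W(P,B))*4+2).astype(int)
        for i in range(4):
            for a,b in((i,(i+1)%4),(i+4,(i+1)%4+4),(i,i+4)):cv2.line(I,p[a].tolist(),p[b].tolist(),col,1)
    r=(200,190,450,300) if n=="top" else (190,160,440,320)
    C=I[r[1]*4:r[3]*4,r[0]*4:r[2]*4]; cv2.imwrite(f"pics/ov_{n}.png",cv2.resize(C,None,fx=.8,fy=.8,interpolation=3))
```

```text
(array([ 318.3, -256.2,  147.3]), np.float64(0.9)) (array([ 229. , -220.8,  163.5]), np.float64(14.7))
[ 266.88793288 -239.74736936    0.        ]
```

View pics/ov_top.png

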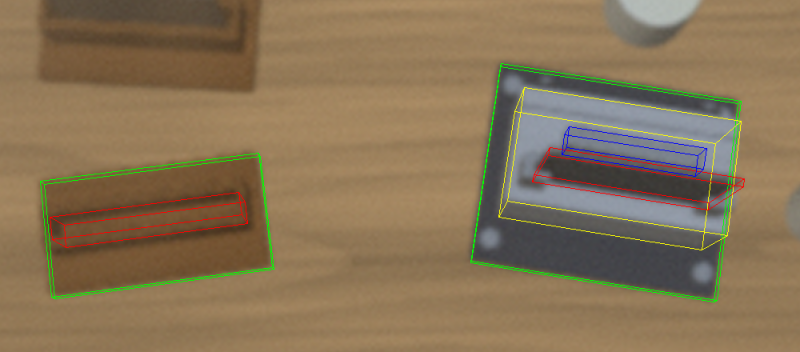

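View pics/ov_scene.png

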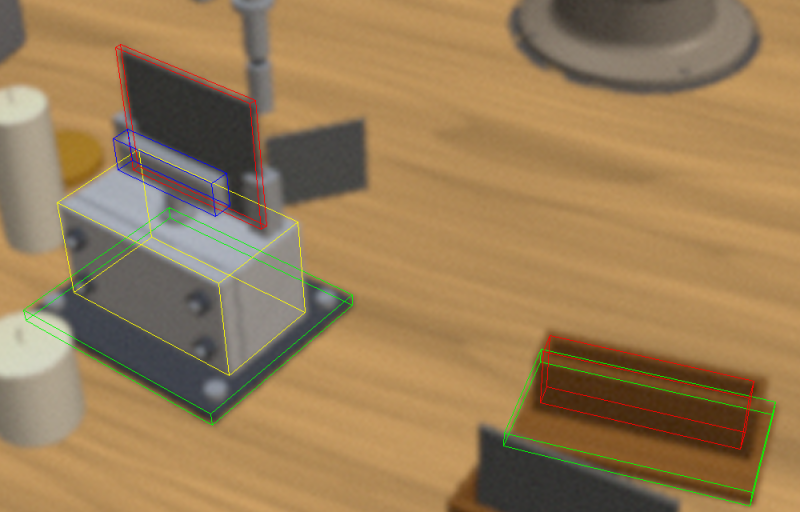

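Candidates: the sheet in the holder (scene 250,200) is larger than the sheet on the table (scene 290,210), so it is the guard meant. The T-bar in the mould bore (top 397,237) is smaller than the free-standing T-bar (scene 268,150), so it is the pin meant. The crops confirm both, and the model overlay fits them. Next I'll move above the guard.

```bash
cat >> h.py <<'E'
from scipy.spatial.transform import Rotation as Ro
def plan(pos,zang):
    """world TCP target and world angle of jaw axis -> shift cm, turn"""
    o=bot.get_obs();R=Ro.from_euler('xyz',o['tcp_rot']).as_matrix()
    d=R.T@(np.array(pos)-o['tool_pos'])/10
    a=np.arctan2(R[1,2],R[0,2]);t=-((zang-a+np.pi/2)%np.pi-np.pi/2)
    print('t',round(o['time'],2),'pos',o['tool_pos'].round(1),'jaw',round(a,3),'q6',o['joint_positions'][5].round(2),'F',o['contact_force'].round(1),'w',round(o['grip_width'],1))
    print('shift cm',d.round(2),'turn',round(t,3))
E
python3 -c "
from h import *
plan([497,-147,300],-.182)"
```

```text
t 0.1 pos [ 225.8 -473.6  240.1] jaw -1.126 q6 -0.15 F [ 0.8 -0.1 -0.1] w 91.2
shift cm [-38.53  -5.96 -17.82] turn -0.944
```

apply_moves(
  rows=[
    [[0, -6, 0], -0.15, 9],
    [[-6, -6, -3], -0.3, 7],
    [[-12, -6, -6], -0.45, 6],
    [[-18, -6, -8], -0.6, 6],
    [[-24, -6, -11], -0.75, 6],
  ],
)

```text
time: 0.72
tool_pos: [387.2, -280.7, 300.1]
tcp_rot: [-1.572, 0.001, -1.942]
contact_force: [1.1, -0.5, -0.1]
grip_width: 60.4
```

```bash
python3 -c "
from h import *
plan([497,-147,300],-.182)"
```

```text
t 0.72 pos [ 387.2 -280.7  300.1] jaw -0.372 q6 -0.42 F [ 1.1 -0.5 -0.1] w 60.4
shift cm [-16.44   0.02   5.38] turn -0.19
```

apply_moves(
  rows=[
    [[-6, 0, 2], -0.1, 6],
    [[-12, 0, 4], -0.19, 6],
    [[-16.4, 0, 5.4], -0.19, 6],
    [[-16.4, 0, 5.4], -0.19, 6],
  ],
)

```text
time: 1.23
tool_pos: [498.3, -144.8, 299.6]
tcp_rot: [-1.572, 0.002, -1.747]
contact_force: [0.4, 0.1, 0.8]
grip_width: 59.6
```

```bash
python3 -c "
from h import *
plan([497,-147,300],-.182)
ci=vision.camera_info('wrist');cv2.imwrite('pics/w1.png',vision.capture('wrist')[:,:,::-1]);print(ci,ray('wrist',(320,240),ci))
import pickle;pickle.dump(ci,open('w1.pkl','wb'))"
```

```text
t 1.23 pos [ 498.3 -144.8  299.6] jaw -0.177 q6 -0.26 F [0.4 0.1 0.8] w 59.6
shift cm [ 0.24 -0.04 -0.09] turn 0.005
{'mtx': array([[385.37798447,   0.        , 326.71005523],
       [  0.        , 385.37798447, 241.22005927],
       [  0.        ,   0.        ,   1.        ]]), 'distortion': array([-0.07097467,  0.        ,  0.        ,  0.        ,  0.        ]), 'rvec': array([-2.83303638,  0.25048737,  0.0394407 ]), 'tvec': array([-516.43195632, -107.47032263,  431.68424364])} (array([513.19612687, -66.94065832, 443.56713765]), array([-0.06941923, -0.28328127, -0.95668485]))
```

View pics/w1.png

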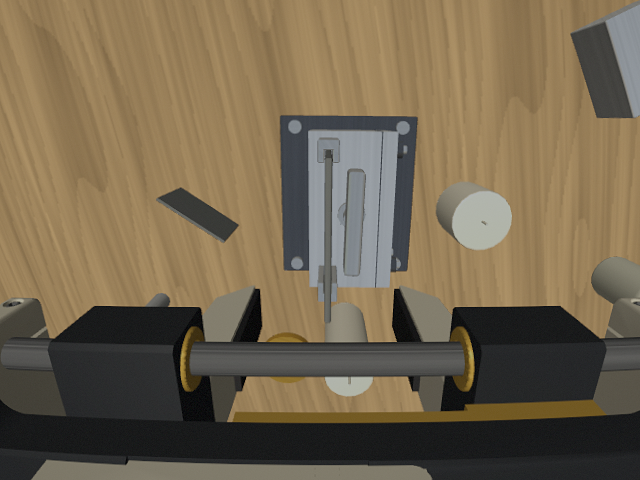

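```bash
python3 -c "
import cv2
s=cv2.imread('pics/w1.png')
cv2.imwrite('pics/w1c.png',cv2.resize(s[105:335,260:440],None,fx=2.6*1.0,fy=2.6,interpolation=2))"
```

```text
(no output)
```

View pics/w1c.png

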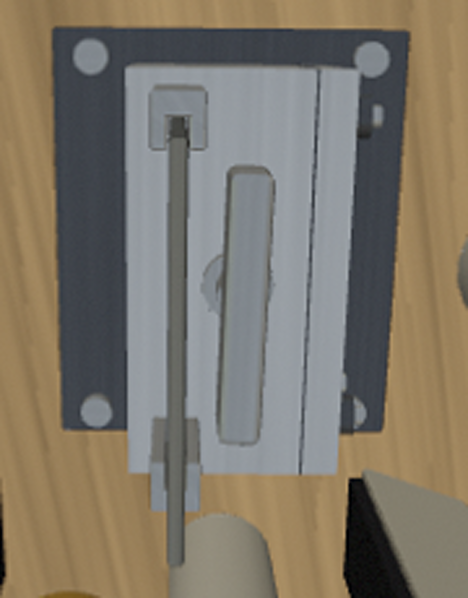

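Run:
```python
from h import *
import pickle;ci=pickle.load(open('w1.pkl','rb'))
f=lambda c,z:onz('wrist',np.array(c)/2.6+[260,105],z,ci)
def q(L,z):
    P=np.array([f(c,z) for c in L]);print(z,P.mean(0).round(1),P[:,:2].round(1).tolist());return P
for L in ([(177,138),(175,565)],):
    P=q(L,190);d=P[0]-P[1];print('ang',np.arctan2(d[1],d[0])-np.pi/2,np.linalg.norm(d))
for L,z in (([(233,170),(272,170),(259,443),(220,440)],137),([(127,66),(358,68),(337,473),(130,472)],90),([(53,28),(409,32),(382,433),(64,430)],10)):
    P=q(L,z);d=(P[0]+P[1]-P[2]-P[3])/2;print('ang',np.arctan2(d[1],d[0])-np.pi/2,np.linalg.norm(d),np.linalg.norm(P[0]-P[1]),np.linalg.norm(P[2]-P[3]))
```

```text
190 [ 499.3 -146.9  190. ] [[510.0, -88.4], [488.6, -205.5]]
ang -0.1802879302483451 118.99356589959393
137 [ 521.3 -149.7  137. ] [[524.3, -105.3], [536.0, -107.4], [518.6, -194.8], [506.1, -191.5]]
ang -0.20213041936051157 88.6461818991817 11.856427971011016 12.911815641216586
90 [ 521.5 -150.9   90. ] [[496.1, -69.9], [573.8, -84.2], [547.1, -232.0], [469.0, -217.6]]
ang -0.18013948740308838 150.13808100246047 78.94641716127441 79.51010233739648
10 [ 521.5 -151.5   10. ] [[464.9, -50.1], [610.4, -77.2], [578.1, -253.0], [432.8, -225.5]]
ang -0.18157877033664116 178.54981610878693 148.01491709970065 147.89827507240216
```

```bash
python3 -c "
from h import *
plan([499,-147,167],-.181)"
```

```text
t 1.27 pos [ 497.3 -146.3  299.6] jaw -0.178 q6 -0.26 F [-0.4  0.1 -0.4] w 60.2
shift cm [ 0.06 13.26  0.2 ] turn 0.003
```

apply_moves(
  rows=[
    [[0, 4, 0.2], 0, 6],
    [[0, 8, 0.2], 0, 5],
    [[0, 11, 0.2], 0, 4],
    [[0, 13.2, 0.2], 0, 3],
    [[0, 13.2, 0.2], 0, 3],
  ],
)

```text
time: 1.9
tool_pos: [497.3, -147.3, 166.2]
tcp_rot: [-1.577, 0.002, -1.751]
contact_force: [0.1, -0.6, 0.9]
grip_width: 30.8
```

```bash
python3 -c "
from h import *
plan([499,-147,167],-.181)
im=vision.capture('wrist')
plan([499,-147,167],-.181)
cv2.imwrite('pics/w2.png',im[:,:,::-1])"
```

```text
t 1.9 pos [ 497.3 -147.3  166.2] jaw -0.18 q6 -0.26 F [ 0.1 -0.6  0.9] w 30.8
shift cm [-0.06 -0.08  0.16] turn 0.001
t 1.95 pos [ 498.3 -147.5  167.5] jaw -0.18 q6 -0.26 F [ 0.8  0.4 -0.6] w 30.3
shift cm [-0.06  0.05  0.06] turn 0.001
```

View pics/w2.png

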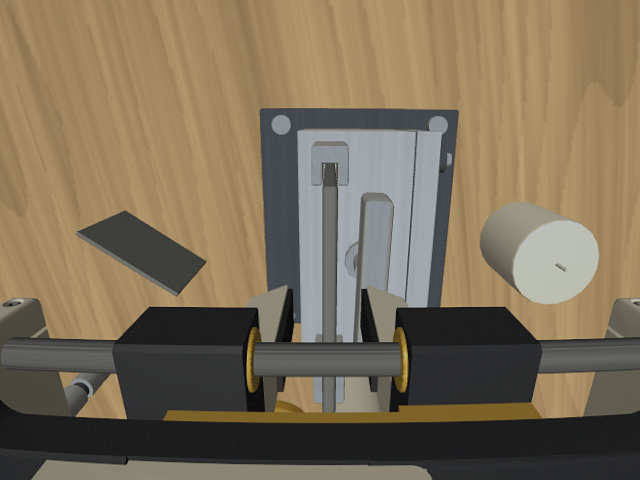

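apply_moves(
  rows=[
    [[0, 0, 0.1], 0, 2],
    [[0, 0, 0.1], 0, 1],
    [[0, 0, 0.1], 0, 0.2],
    [[0, 0, 0.1], 0, 0],
    [[0, 0, 0.1], 0, 0],
  ],
)

```text
time: 2.58
tool_pos: [499.4, -147.7, 168.1]
tcp_rot: [-1.574, 0.001, -1.751]
contact_force: [-2.4, 0.7, 5.4]
grip_width: 4.5
```

```bash
python3 -c "
from h import *
for _ in range(1): plan([498,-147,240],-.181)
vision.capture('top');plan([498,-147,240],-.181)
"
```

```text
t 2.58 pos [ 499.4 -147.7  168.1] jaw -0.18 q6 -0.26 F [-2.4  0.7  5.4] w 4.5
shift cm [-0.06 -7.19 -0.17] turn 0.001
t 2.62 pos [ 499.4 -147.7  168.1] jaw -0.18 q6 -0.26 F [-1.9 -0.2  5.9] w 4.9
shift cm [-0.06 -7.19 -0.17] turn 0.001
```

apply_moves(
  rows=[
    [[0, -1, 0], 0, 0],
    [[0, -2.2, 0], 0, 0],
    [[0, -3.5, 0], 0, 0],
    [[0, -5, 0], 0, 0],
    [[0, -6.5, 0], 0, 0],
  ],
)

```text
time: 3.25
tool_pos: [499.7, -147.9, 234.4]
tcp_rot: [-1.573, 0.001, -1.751]
contact_force: [-0.2, 0.6, -1.0]
grip_width: 4.9
```

apply_moves(
  rows=[
    [[0, -2, 0], 0, 0],
    [[0, -4, 0], 0, 0],
    [[0, -6, 0], 0, 0],
    [[0, -6, 0], 0, 0],
  ],
)

```text
time: 3.75
tool_pos: [500.5, -148.3, 296.3]
tcp_rot: [-1.569, -0.0, -1.751]
contact_force: [-0.6, 0.5, -1.1]
grip_width: 4.9
```

```bash
python3 -c "
from h import *
plan([493,179.6,240],.108)
cv2.imwrite('pics/s2.png',vision.capture('scene')[:,:,::-1])
cv2.imwrite('pics/w3.png',vision.capture('wrist')[:,:,::-1])"
```

```text
t 3.75 pos [ 500.5 -148.3  296.3] jaw -0.18 q6 -0.26 F [-0.6  0.5 -1.1] w 4.9
shift cm [-32.12   5.62  -6.62] turn -0.288
```

View pics/s2.png

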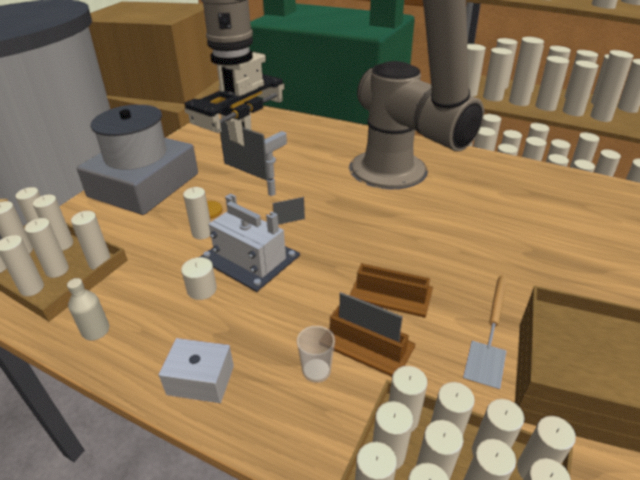

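View pics/w3.png

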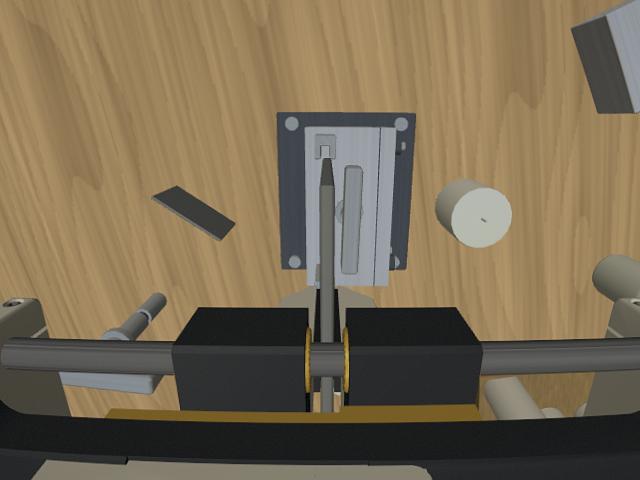

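apply_moves(
  rows=[
    [[-5, 0, -1], -0.06, 0],
    [[-10, 0, -2], -0.12, 0],
    [[-15, 0, -3], -0.18, 0],
    [[-20, 0, -4.2], -0.24, 0],
    [[-22, 0, -4.7], -0.288, 0],
  ],
)

```text
time: 4.47
tool_pos: [491.8, 79.5, 293.5]
tcp_rot: [-1.575, 0.002, -1.458]
contact_force: [0.2, 0.3, -0.8]
grip_width: 4.7
```

apply_moves(
  rows=[
    [[0, 0, 0], 0, 0],
    [[0, 0, 0], 0, 0],
  ],
)

```text
time: 4.72
tool_pos: [491.6, 78.9, 292.8]
tcp_rot: [-1.576, 0.002, -1.459]
contact_force: [-0.4, -0.6, -0.9]
grip_width: 5.1
```

```bash
python3 -c "
from h import *
plan([493,179.6,240],.108)
ci=vision.camera_info('wrist');im=vision.capture('wrist')[:,:,::-1]
cv2.imwrite('pics/w4.png',im)
import pickle;pickle.dump(ci,open('w4.pkl','wb'))"
```

```text
t 4.72 pos [491.6  78.9 292.8] jaw 0.112 q6 -0.11 F [-0.4 -0.6 -0.9] w 5.1
shift cm [-9.98  5.29  1.28] turn 0.004
```

View pics/w4.png

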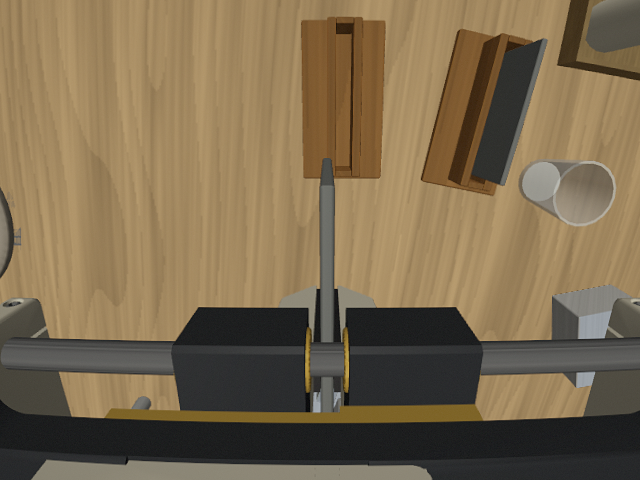

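```bash
python3 -c "
import cv2
s=cv2.imread('pics/w4.png')
cv2.imwrite('pics/w4c.png',cv2.resize(s[10:240,290:400],None,fx=2.6*1.0,fy=2.6,interpolation=2))"
```

```text
(no output)
```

View pics/w4c.png

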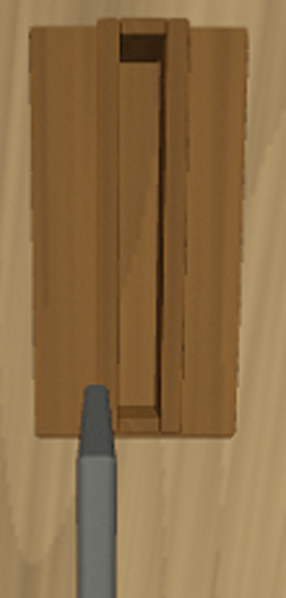

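Run:
```python
from h import *
import pickle;ci=pickle.load(open('w4.pkl','rb'))
f=lambda c,z:onz('wrist',np.array(c)/2.6+[290,10],z,ci)
for L,z in (([(120,35),(166,35),(162,407),(119,407)],57),([(30,28),(247,28),(236,437),(36,437)],12)):
    P=np.array([f(c,z) for c in L]);d=(P[0]+P[1]-P[2]-P[3])/2
    print(P.mean(0).round(1),P[:,:2].round(1).tolist(),'ang',np.arctan2(d[1],d[0])-np.pi/2,np.linalg.norm(d),np.linalg.norm(P[0]-P[1]),np.linalg.norm(P[2]-P[3]))
# guard bottom far corner z ~ TCP-78 and top far corner
for c,dz in (((97,386),-78),((97,458),22)):
    print(f(c,292.8+dz).round(1))
```

```text
[496.3 182.4  57. ] [[481.0, 245.1], [496.8, 246.9], [511.7, 119.7], [495.6, 117.9]] ang 0.11550410003856926 128.03312971009876 15.862630099530929 16.135811324461663
[496.6 180.2  12. ] [[445.9, 254.2], [529.0, 263.7], [547.7, 106.3], [463.6, 96.7]] ang 0.11512945826339949 158.44187746507743 83.6456935242626 84.67153382091999
[485.5 138.4 214.8]
[485.8 138.4 314.8]
```

```bash
python3 -c "
from h import *
plan([495.7,180.8,170],.114)"
```

```text
t 4.78 pos [491.8  78.6 293. ] jaw 0.111 q6 -0.11 F [-0.1 -0.5 -0.3] w 4.6
shift cm [-10.09  12.31   1.58] turn -0.003
```

apply_moves(
  rows=[
    [[-5, 0, 0.8], 0, 0],
    [[-10.1, 1, 1.6], 0, 0],
    [[-10.1, 5, 1.6], 0, 0],
    [[-10.1, 9, 1.6], 0, 0],
    [[-10.1, 12.3, 1.6], 0, 0],
  ],
)

```text
time: 5.4
tool_pos: [495.9, 179.7, 168.5]
tcp_rot: [-1.577, 0.002, -1.462]
contact_force: [0.4, -0.3, -0.6]
grip_width: 4.6
```

apply_moves(
  rows=[
    [[0, 0, 0], 0, 0],
    [[0, 0, 0], 0, 0],
  ],
)

```text
time: 5.65
tool_pos: [496.9, 179.1, 169.5]
tcp_rot: [-1.575, 0.002, -1.463]
contact_force: [0.3, 0.1, -0.0]
grip_width: 4.6
```

```bash
python3 -c "
from h import *
plan([495.7,180.8,93],.114)
ci=vision.camera_info('wrist')
cv2.imwrite('pics/w5.png',vision.capture('wrist')[:,:,::-1])
cv2.imwrite('pics/s3.png',cv2.resize(vision.capture('scene')[200:380,280:480,::-1],None,fx=3.3,fy=3.3))
plan([495.7,180.8,93],.114)"
```

```text
t 5.65 pos [496.9 179.1 169.5] jaw 0.107 q6 0.09 F [ 0.3  0.1 -0. ] w 4.6
shift cm [-0.17  7.65 -0.06] turn -0.007
t 5.75 pos [497.  179.5 170.1] jaw 0.108 q6 0.09 F [ 0.4 -0.1 -0.9] w 4.9
shift cm [-0.13  7.71 -0.1 ] turn -0.006
```

View pics/w5.png

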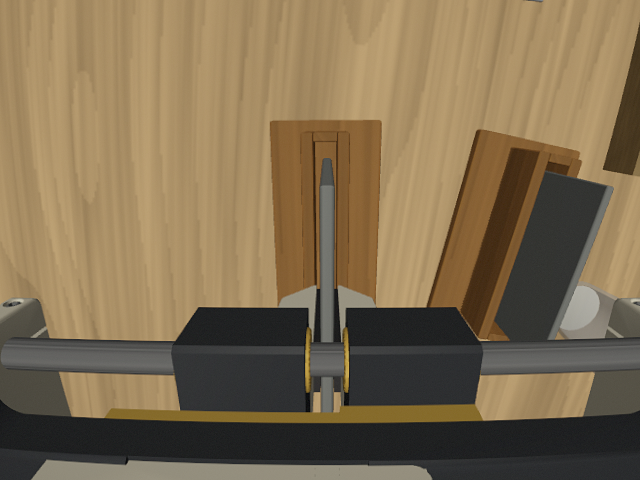

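View pics/s3.png

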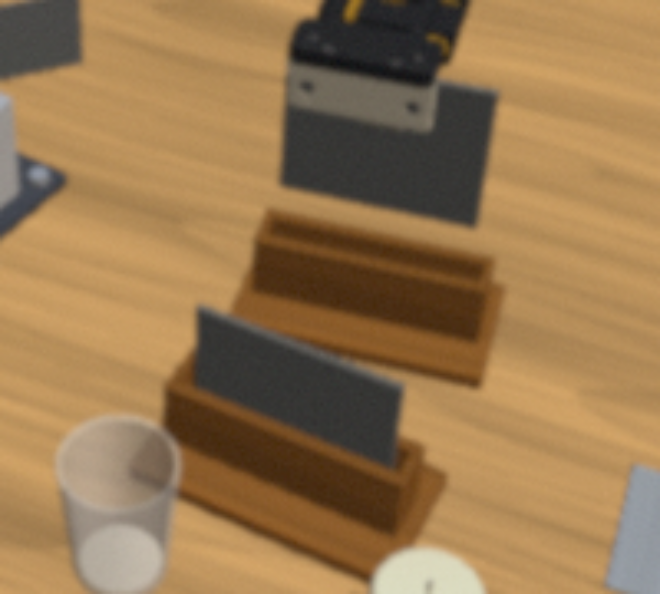

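apply_moves(
  rows=[
    [[-0.1, 2, -0.1], 0, 0],
    [[-0.1, 4, -0.1], 0, 0],
    [[-0.1, 5.5, -0.1], 0, 0],
    [[-0.1, 7, -0.1], 0, 0],
    [[-0.1, 7, -0.1], 0, 0],
  ],
)

```text
time: 6.38
tool_pos: [495.2, 180.4, 99.3]
tcp_rot: [-1.575, 0.002, -1.463]
contact_force: [-0.7, -0.0, -0.5]
grip_width: 5.5
```

apply_moves(
  rows=[
    [[0, 0.2, 0], 0, 0],
    [[0, 0.4, 0], 0, 0],
    [[0, 0.6, 0], 0, 0],
    [[0, 0.8, 0], 0, 0],
    [[0, 0.8, 0], 0, 0],
  ],
)

```text
time: 7.0
tool_pos: [495.1, 180.3, 91.2]
tcp_rot: [-1.576, 0.002, -1.463]
contact_force: [-0.6, 0.6, -0.8]
grip_width: 5.0
```

apply_moves(
  rows=[
    [[0, 0.1, 0], 0, 0],
    [[0, 0.2, 0], 0, 0],
    [[0, 0.3, 0], 0, 0],
    [[0, 0.3, 0], 0, 0],
  ],
)

```text
time: 7.5
tool_pos: [495.3, 180.4, 90.0]
tcp_rot: [-1.574, 0.002, -1.463]
contact_force: [-4.1, -0.6, 15.0]
grip_width: 4.8
```

apply_moves(
  rows=[
    [[0, -0.1, 0], 0, 0],
    [[0, -0.1, 0], 0, 1],
    [[0, -0.1, 0], 0, 2],
    [[0, -0.1, 0], 0, 3],
    [[0, -0.1, 0], 0, 3],
  ],
)

```text
time: 8.12
tool_pos: [495.3, 180.4, 90.9]
tcp_rot: [-1.574, 0.002, -1.463]
contact_force: [0.2, 0.2, 0.2]
grip_width: 29.2
```

```bash
python3 -c "
from h import *
plan([495.7,180.8,200],.114)
cv2.imwrite('pics/w6.png',vision.capture('wrist')[:,:,::-1])
"
```

```text
t 8.12 pos [495.3 180.4  90.9] jaw 0.108 q6 0.09 F [0.2 0.2 0.2] w 29.2
shift cm [ -0.06 -10.91   0.  ] turn -0.006
```

View pics/w6.png

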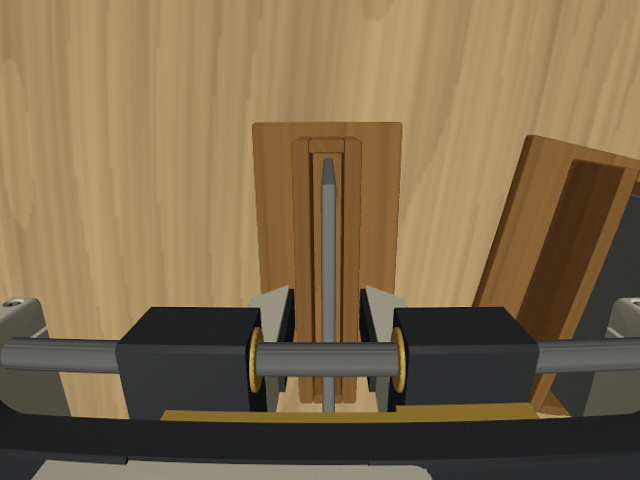

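The guard stands free in the trough (edge at column 328, between walls at 314 and 344). I'm retreating straight up.

apply_moves(
  rows=[
    [[0, -2, 0], 0, 3],
    [[0, -5, 0], 0, 3],
    [[0, -9, 0], 0, 3],
    [[0, -14, 0], 0, 3],
    [[0, -17, 0], 0, 3],
  ],
)

```text
time: 8.8
tool_pos: [496.5, 180.3, 263.5]
tcp_rot: [-1.571, 0.002, -1.463]
contact_force: [0.3, 1.3, -1.2]
grip_width: 30.3
```

```bash
python3 -c "
from h import *
plan([521,-151,260],-.2)
cv2.imwrite('pics/s4.png',cv2.resize(vision.capture('scene')[180:400,200:480,::-1],None,fx=2.7,fy=2.7))
"
```

```text
t 8.8 pos [496.5 180.3 263.5] jaw 0.108 q6 0.09 F [ 0.3  1.3 -1.2] w 30.3
shift cm [33.2   0.28 -1.14] turn 0.308
```

View pics/s4.png

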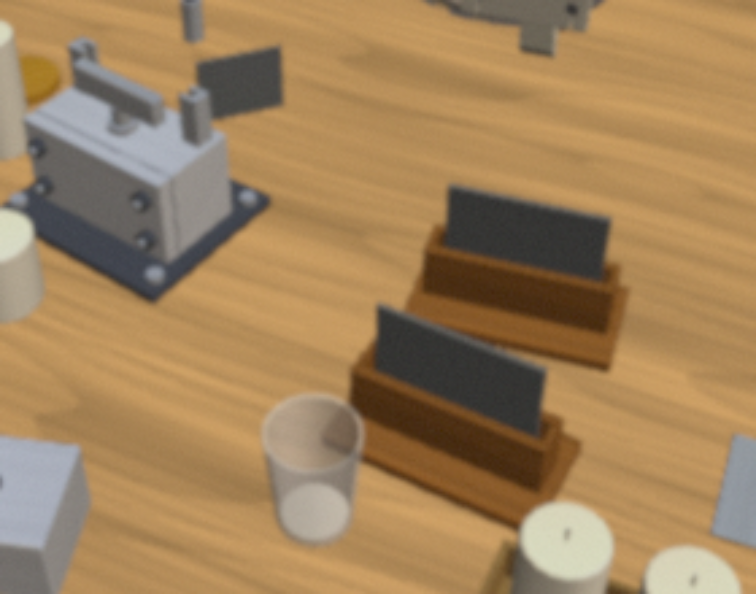

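The guard stands in the empty stand. Next is the pin.

apply_moves(
  rows=[
    [[6, -1, -0.2], 0.06, 4],
    [[12, -1, -0.4], 0.12, 4],
    [[18, -1, -0.6], 0.18, 4],
    [[24, -1, -0.8], 0.24, 4],
    [[30, -1, -1], 0.3, 4],
  ],
)

```text
time: 9.48
tool_pos: [519.9, -120.7, 275.9]
tcp_rot: [-1.567, 0.004, -1.765]
contact_force: [1.9, -0.4, -0.1]
grip_width: 39.8
```

apply_moves(
  rows=[
    [[2, 0, 0], 0, 4],
    [[3.2, 0, 0], 0.01, 4],
    [[3.2, 0, 0], 0.01, 4],
    [[3.2, 0, 0], 0.01, 4],
  ],
)

```text
time: 9.98
tool_pos: [513.9, -151.0, 275.9]
tcp_rot: [-1.567, 0.004, -1.773]
contact_force: [0.0, 1.0, 0.6]
grip_width: 40.1
```

```bash
python3 -c "
from h import *
plan([521,-151,200],-.2)
ci=vision.camera_info('wrist');im=vision.capture('wrist')[:,:,::-1]
cv2.imwrite('pics/w7.png',im)
import pickle;pickle.dump(ci,open('w7.pkl','wb'))"
```

```text
t 9.97 pos [ 513.9 -151.   275.9] jaw -0.203 q6 -0.23 F [0.  1.  0.6] w 40.1
shift cm [-0.1   7.59  0.67] turn -0.003
```

View pics/w7.png

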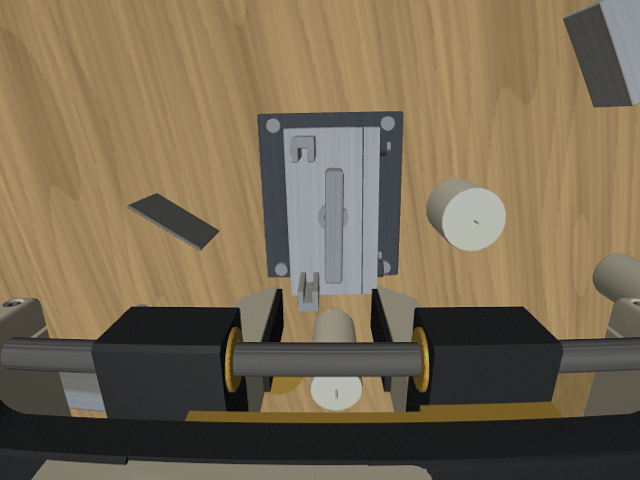

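```bash
python3 -c "
import cv2
s=cv2.imread('pics/w7.png')
cv2.imwrite('pics/w7c.png',cv2.resize(s[105:305,250:410],None,fx=3,fy=3,interpolation=2))"
```

```text
(no output)
```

View pics/w7c.png

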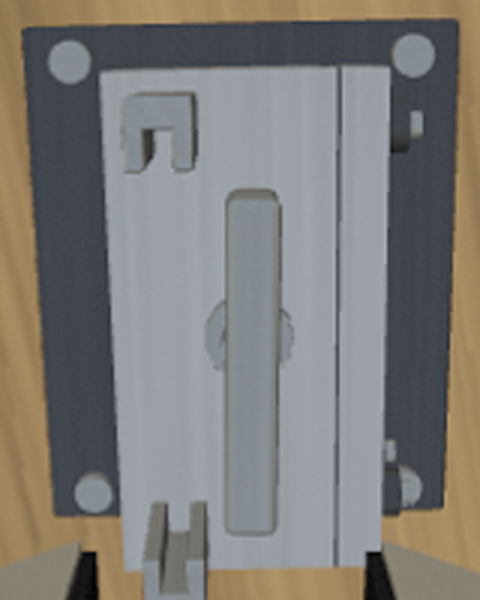

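Run:
```python
from h import *
import pickle;ci=pickle.load(open('w7.pkl','rb'))
f=lambda c,z:onz('wrist',np.array(c)/3+[250,105],z,ci)
for L,z in (([(228,194),(280,194),(277,534),(225,534)],137),([(100,70),(388,66),(382,565),(124,570)],90),([(22,28),(458,19),(443,509),(55,517)],10)):
    P=np.array([f(c,z) for c in L]);d=(P[0]+P[1]-P[2]-P[3])/2
    print(P.mean(0).round(1),'ang',np.arctan2(d[1],d[0])-np.pi/2,np.linalg.norm(d),np.linalg.norm(P[0]-P[1]),np.linalg.norm(P[2]-P[3]))
```

```text
[ 521.4 -150.1  137. ] ang -0.20547527122163345 89.23802967761564 12.630693592495627 13.782987495760931
[ 521.2 -151.1   90. ] ang -0.1804352200725483 150.12491181427993 79.42441786485313 80.59749415922755
[ 521.4 -151.1   10. ] ang -0.1808937088207636 178.64583973211572 148.23026958582406 148.40593488556144
```

```bash
python3 -c "
from h import *
plan([521.4,-150.6,123],-.205)"
```

```text
t 10.03 pos [ 513.9 -150.9  275.9] jaw -0.202 q6 -0.23 F [-0.2 -0.1 -0.1] w 40.0
shift cm [-0.11 15.29  0.66] turn 0.003
```

apply_moves(
  rows=[
    [[-0.1, 3, 0.7], 0, 4],
    [[-0.1, 6, 0.7], 0, 4],
    [[-0.1, 9, 0.7], 0, 4],
    [[-0.1, 11.5, 0.7], 0, 4],
    [[-0.1, 11.5, 0.7], 0, 4],
  ],
)

```text
time: 10.65
tool_pos: [520.8, -149.6, 159.5]
tcp_rot: [-1.57, 0.005, -1.772]
contact_force: [-1.4, -0.5, 0.3]
grip_width: 40.2
```

```bash
python3 -c "
from h import *
plan([521.4,-150.6,123],-.205)
im=vision.capture('wrist')[:,:,::-1]
plan([521.4,-150.6,123],-.205)
cv2.imwrite('pics/w8.png',cv2.resize(im[120:420,180:480],None,fx=2,fy=2))"
```

```text
t 10.65 pos [ 520.8 -149.6  159.5] jaw -0.201 q6 -0.23 F [-1.4 -0.5  0.3] w 40.2
shift cm [0.11 3.65 0.08] turn 0.004
t 10.7 pos [ 521.6 -150.1  160.9] jaw -0.201 q6 -0.23 F [ 0.9 -0.9  0.8] w 39.7
shift cm [ 0.07  3.79 -0.02] turn 0.004
```

View pics/w8.png

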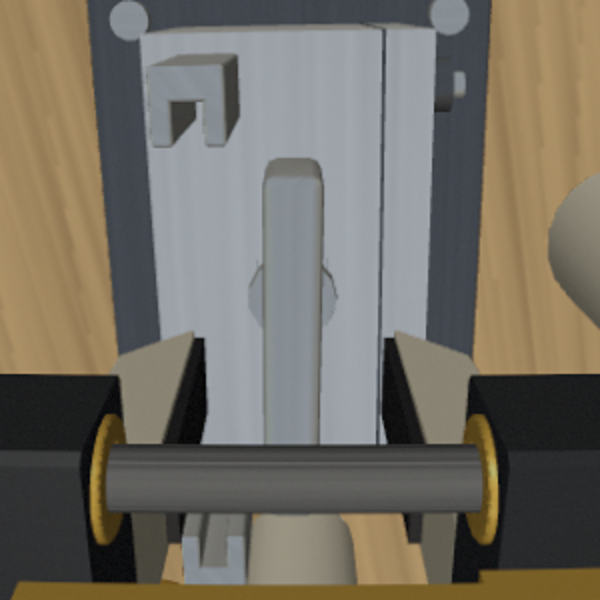

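apply_moves(
  rows=[
    [[0, 1, 0], 0.004, 4],
    [[0, 2, 0], 0.004, 4],
    [[0, 3, 0], 0.004, 4],
    [[0, 3.7, 0], 0.004, 4],
    [[0, 3.7, 0], 0.004, 3],
  ],
)

```text
time: 11.32
tool_pos: [521.4, -149.8, 123.2]
tcp_rot: [-1.569, 0.005, -1.776]
contact_force: [-0.0, -0.2, 0.4]
grip_width: 33.9
```

```bash
python3 -c "
from h import *
plan([521.4,-150.6,123],-.205)
im=vision.capture('wrist')[:,:,::-1]
cv2.imwrite('pics/w9.png',cv2.resize(im[120:420,180:480],None,fx=2,fy=2))
plan([521.4,-150.6,123],-.205)"
```

```text
t 11.32 pos [ 521.4 -149.8  123.2] jaw -0.205 q6 -0.22 F [-0.  -0.2  0.4] w 33.9
shift cm [0.08 0.02 0.01] turn -0.0
t 11.38 pos [ 521.7 -150.   123.7] jaw -0.205 q6 -0.22 F [-0.1 -1.3 -0.1] w 31.9
shift cm [ 0.07  0.07 -0.02] turn -0.0
```

View pics/w9.png

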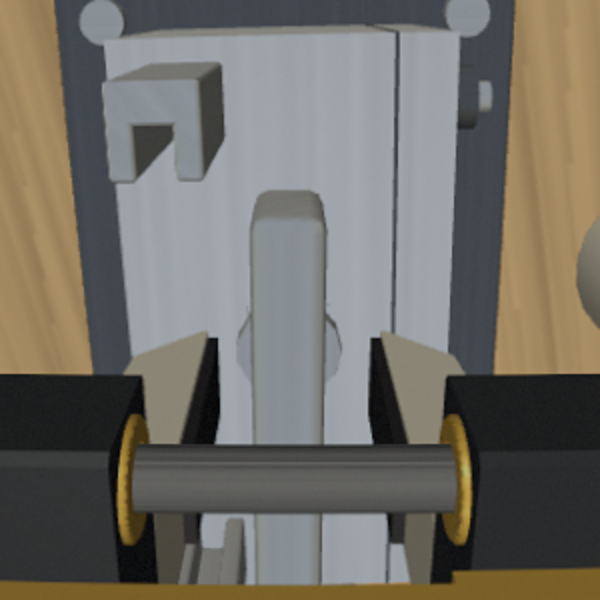

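apply_moves(
  rows=[
    [[0, 0, -0.05], 0, 2.5],
    [[0, 0, -0.05], 0, 1.8],
    [[0, 0, -0.05], 0, 1.2],
    [[0, 0, -0.05], 0, 0.5],
    [[0, 0, -0.05], 0, 0.5],
  ],
)

```text
time: 12.0
tool_pos: [520.9, -149.8, 123.9]
tcp_rot: [-1.569, 0.005, -1.776]
contact_force: [-3.6, -0.0, 5.0]
grip_width: 13.9
```

```bash
python3 -c "
from h import *
for i in range(4):
  o=bot.get_obs();R=Ro.from_euler('xyz',o['tcp_rot']).as_matrix();print(o['tool_pos'].round(1),'Ftool',(R.T@o['contact_force']).round(1),'Mtool',(R.T@o['moment']).round(2),o['grip_width'].round(1)); vision.capture('top')"
```

```text
Traceback (most recent call last):
AttributeError: 'float' object has no attribute 'round'
```

apply_moves(
  rows=[
    [[0, -0.1, -0.03], 0, 0.5],
    [[0, -0.2, -0.03], 0, 0.5],
    [[0, -0.4, -0.03], 0, 0.5],
    [[0, -0.6, -0.03], 0, 0.5],
    [[0, -0.6, -0.03], 0, 0.5],
  ],
)

```text
time: 12.62
tool_pos: [520.7, -149.8, 130.1]
tcp_rot: [-1.568, 0.005, -1.776]
contact_force: [0.1, 0.0, -3.2]
grip_width: 14.2
```

```bash
cat >> h.py <<'E'
def st(k=1):
  for i in range(k):
    o=bot.get_obs();R=Ro.from_euler('xyz',o['tcp_rot']).as_matrix();print(round(o['time'],2),o['tool_pos'].round(2),o['tcp_rot'].round(4),'Ftool',(R.T@o['contact_force']).round(1),'Mtool',(R.T@o['moment']).round(2),round(o['grip_width'],1))
    if i<k-1: vision.capture('top')
E
python3 -c "
from h import *
st(4)"
```

```text
12.62 [ 520.74 -149.83  130.07] [-1.5682  0.0046 -1.7758] Ftool [-0.   3.2  0.1] Mtool [ 0.03  0.05 -0.  ] 14.2
12.68 [ 520.65 -149.79  129.96] [-1.5685  0.0047 -1.7758] Ftool [0.4 4.  0.5] Mtool [ 0.07  0.04 -0.02] 14.0
12.72 [ 520.59 -149.78  129.92] [-1.5686  0.0047 -1.7758] Ftool [-0.7  2.3  0.1] Mtool [ 0.05 -0.01 -0.05] 13.7
12.78 [ 520.55 -149.75  129.83] [-1.5688  0.0048 -1.7758] Ftool [ 0.6  3.5 -0.6] Mtool [ 0.06 -0.03  0.05] 13.6
```

```bash
python3 -c "
from h import *
plan([520.8,-149.8,169.5],-.205)"
```

```text
t 12.78 pos [ 520.5 -149.8  129.8] jaw -0.205 q6 -0.22 F [-0.7 -0.4 -3.5] w 13.6
shift cm [-0.02 -3.97  0.03] turn -0.0
```

apply_moves(
  rows=[
    [[0, -0.3, 0], 0, 0.5],
    [[0, -0.6, 0], 0, 0.5],
    [[0, -1, 0.01], 0, 0.5],
    [[0, -1.5, 0.01], 0, 0.5],
    [[0, -2, 0.01], 0, 0.5],
  ],
)

```text
time: 13.4
tool_pos: [520.6, -149.9, 150.3]
tcp_rot: [-1.569, 0.005, -1.776]
contact_force: [-0.2, -0.4, -3.3]
grip_width: 14.2
```

```bash
python3 -c "
from h import *
st(2);plan([520.8,-149.8,169.5],-.205)"
```

```text
13.4 [ 520.64 -149.86  150.3 ] [-1.5686  0.0047 -1.7758] Ftool [ 0.4  3.3 -0.1] Mtool [ 0.03  0.02 -0.02] 14.2
13.45 [ 520.93 -149.99  150.96] [-1.5676  0.0045 -1.7758] Ftool [ 0.3  2.8 -0.2] Mtool [-0.19  0.04  0.09] 14.0
t 13.45 pos [ 520.9 -150.   151. ] jaw -0.205 q6 -0.22 F [-0.3 -0.2 -2.8] w 14.0
shift cm [-0.02 -1.85 -0.01] turn -0.0
```

apply_moves(
  rows=[
    [[0, -0.5, 0], 0, 0.5],
    [[0, -1, 0], 0, 0.5],
    [[0, -1.4, 0], 0, 0.5],
    [[0, -1.8, 0], 0, 0.5],
    [[0, -1.8, 0], 0, 0.5],
  ],
)

```text
time: 14.08
tool_pos: [520.8, -150.0, 169.2]
tcp_rot: [-1.567, 0.005, -1.776]
contact_force: [-0.7, 1.0, -2.8]
grip_width: 14.1
```

```bash
python3 -c "
from h import *
st(4)
im=vision.capture('scene')
cv2.imwrite('pics/s5.png',im[:,:,::-1]);cv2.imwrite('pics/s5c.png',cv2.resize(im[180:280,200:310,::-1],None,fx=6,fy=6,interpolation=2))
M=[521.3,-151,-.181]
p=np.array([[521.2,-150.6,z] for z in (90,97,100,103,136,140,170)])
print(((proj('scene',p)-[200,180])*6).round(0).tolist())"
```

```text
14.07 [ 520.83 -150.01  169.23] [-1.5675  0.0045 -1.7758] Ftool [-0.8  2.8 -0.9] Mtool [-0.05  0.    0.1 ] 14.1
14.12 [ 520.8  -150.01  169.03] [-1.5676  0.0045 -1.7757] Ftool [ 0.2  2.  -0.1] Mtool [-0.04 -0.01  0.02] 13.8
14.18 [ 520.84 -150.02  168.91] [-1.5676  0.0045 -1.7758] Ftool [ 0.3  1.9 -1.1] Mtool [-0.02 -0.02  0.05] 13.9
14.22 [ 520.84 -150.01  168.86] [-1.5676  0.0046 -1.7758] Ftool [-0.2  3.   0.2] Mtool [-0.01  0.06  0.05] 13.7
[[265.0, 280.0], [263.0, 265.0], [262.0, 258.0], [261.0, 251.0], [251.0, 176.0], [250.0, 167.0], [241.0, 95.0]]
```

View pics/s5c.png

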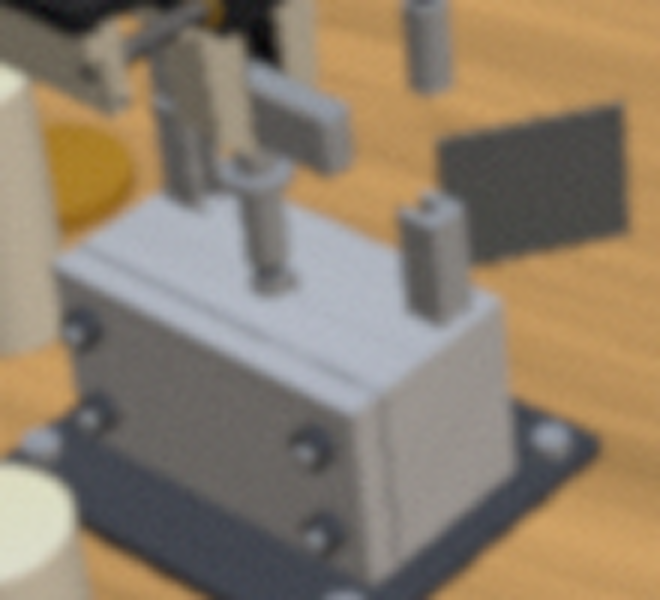

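```bash
python3 -c "
import cv2
im=cv2.imread('pics/s5.png')
cv2.imwrite('pics/s5d.png',cv2.resize(im[200:235,225:265],None,fx=16,fy=16,interpolation=2))
g=cv2.cvtColor(im,6)
print(g[212:232,240:252])
from h import *
P=np.array([[521.2,-150.6,z] for z in (90,97,103,136,142)]);print(proj('scene',P).round(1).tolist())
"
```

```text
[[105 104 112 118 120 124 131 142 151 153 154 155]
 [108  95 102 110 117 123 131 147 154 156 154 154]
 [114  94 100 110 120 124 135 152 165 165 161 156]
 [118  96 100 110 120 124 133 154 170 178 173 169]
 [121  98  97 107 118 124 131 149 168 179 179 176]
 [131 102  99 107 116 123 130 145 164 178 181 182]
 [142 108  98 105 116 123 129 146 163 178 182 182]
 [148 112  96 106 115 122 128 143 163 176 180 180]
 [147 113  97 103 114 122 125 139 161 176 180 180]
 [151 117  97 100 114 120 125 139 161 175 181 180]
 [152 121  99 101 109 119 125 138 162 179 181 181]
 [158 133 103  97 107 111 119 138 164 177 181 182]
 [169 145 115  92  92  97 110 132 156 171 180 183]
 [174 154 119  86  87  93 107 127 141 160 173 182]
 [173 149 119  99  96 105 119 127 130 150 170 179]
 [172 153 123 107 109 115 124 128 132 150 168 180]
 [176 162 137 121 120 124 135 143 153 160 173 181]
 [181 175 164 152 146 149 156 165 173 174 178 179]
 [182 182 178 173 173 173 175 180 180 179 177 180]
 [182 183 184 185 183 181 182 181 184 182 180 180]]
[[244.2, 226.7], [243.8, 224.1], [243.5, 221.9], [241.9, 209.3], [241.6, 207.0]]
```

View pics/s5d.png

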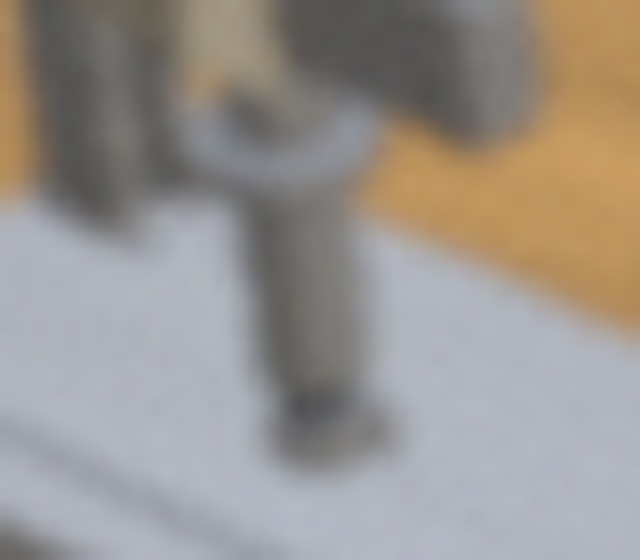

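```bash
python3 -c "
from h import *
c,s=np.cos(-.181),np.sin(-.181)
W=lambda x,y,z:[521.3+c*x-s*y,-151+s*x+c*y,z]
pr=proj('scene',[W(40,75,90),W(40,-75,90),W(-40,75,90)])
ob=np.array([(259.2,248.8),(209.2,223.7),(283.3,230)])
print(pr.round(1).tolist(),(ob-pr).round(1).tolist());b=(ob-pr).mean(0)
# nearest side of shaft toward camera
o,_=ray('scene',(245,225));d=o[:2]-[521.3,-151];d/=np.linalg.norm(d)
for r,z in((8.75,90),(8,90),(8,97),(6,97),(6,103),(8,103),(13,136),(13,142)):
  print(r,z,(proj('scene',[[521.3+d[0]*r,-151+d[1]*r,z]])[0]+b).round(1))
"
```

```text
[[257.3, 249.0], [206.7, 223.7], [282.2, 229.7]] [[1.9, -0.2], [2.5, -0.0], [1.1, 0.3]]
8.75 90 [246.1 229.1]
8 90 [246.1 228.9]
8 97 [245.7 226.3]
6 97 [245.7 225.7]
6 103 [245.4 223.5]
8 103 [245.4 224. ]
13 136 [244.  212.8]
13 142 [243.7 210.4]
```

apply_moves(
  rows=[
    [[0, 0, 0], 0, 0.5],
    [[0, 0, 0], 0, 0.5],
    [[0, 0, 0], 0, 0.5],
    [[0, 0, 0], 0, 0.5],
  ],
)

```text
time: 14.78
tool_pos: [520.8, -150.0, 168.8]
tcp_rot: [-1.568, 0.005, -1.776]
contact_force: [-0.1, 0.1, -3.4]
grip_width: 14.0
```

```bash
python3 -c "
from h import *
st(6)
im=vision.capture('scene')
cv2.imwrite('pics/s6.png',im[:,:,::-1])
g=cv2.cvtColor(im,7);print(g[220:231,242:248])"
```

```text
14.78 [ 520.8  -150.01  168.77] [-1.5678  0.0046 -1.7757] Ftool [-0.1  3.4 -0.1] Mtool [0.01 0.03 0.06] 14.0
14.82 [ 520.8  -150.03  168.79] [-1.5678  0.0045 -1.7758] Ftool [-0.   2.6  0.2] Mtool [ 0.03 -0.    0.05] 13.9
14.88 [ 520.81 -150.02  168.8 ] [-1.5678  0.0046 -1.7758] Ftool [-0.4  3.6 -0.6] Mtool [ 0.01 -0.04  0.  ] 13.8
14.93 [ 520.79 -150.02  168.76] [-1.5678  0.0046 -1.7758] Ftool [ 0.4  3.6 -0.5] Mtool [-0.01 -0.02  0.04] 13.9
14.97 [ 520.8  -150.02  168.8 ] [-1.5678  0.0046 -1.7757] Ftool [ 0.   4.3 -0. ] Mtool [ 0.02 -0.06  0.09] 13.9
15.03 [ 520.78 -150.04  168.8 ] [-1.5678  0.0046 -1.7758] Ftool [-0.3  3.2  0. ] Mtool [-0.07  0.    0.01] 13.7
[[ 93 103 115 120 129 140]
 [ 96 103 111 121 126 138]
 [ 97 101 110 119 125 141]
 [104 102 106 113 121 138]
 [115  90  93 100 111 132]
 [117  93  86  93 107 128]
 [121 101  99 107 121 125]
 [123 108 106 115 124 131]
 [136 122 118 125 136 143]
 [165 151 146 148 156 166]
 [178 176 175 175 176 179]]
```

View pics/s6.png

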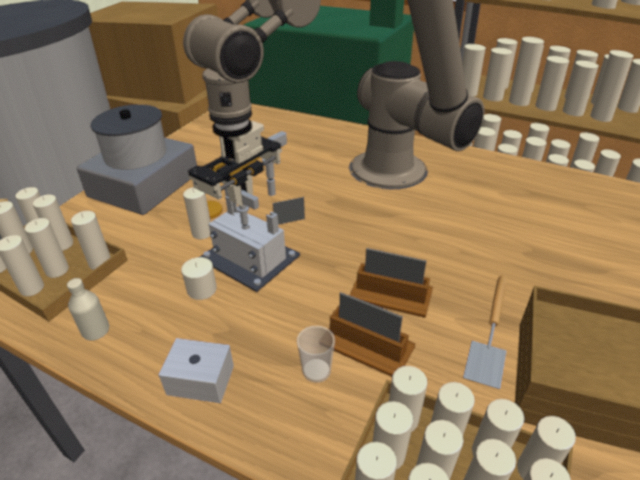

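```bash
python3 -c "
from h import *
print(order.close_job())"
```

```text
the job is handed in; nothing more can be done
None
```

The job is done and handed in at about 15 s of the 56 s allowed, with the pin still held at height; no verdict is reported.

**Guard:** I drew it straight up out of the holder, lowered it into the empty stand until it touched the floor (about 15 N), and let go. The last scene picture shows it standing upright in the trough.

**Pin:** I took it by its T-bar and lifted it straight up. Only its weight (about 3 N) and at most about 1 N sideways showed at the wrist while lifting; closing on the bar had briefly given 3.6 N sideways.

**Groove height:** The two checks differ by about 1 mm. The TCP readings give a lift of about 45.2 mm (±0.5 mm), which puts the groove about 9 mm above the mould. The groove in the scene picture fits 10 mm to within about 1 mm. The collar edge in that picture read about 1 pixel (roughly 2 mm) higher than predicted, which I put down to blur. The foot of the pin is still about 28 mm inside the bore, and the pin held steady over the last 0.9 s.

**Rest of the table:** The other things look unmoved in the last scene picture; I did not measure them.

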